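# Open the distribution box by its pop-out T-handle

### The arm

A 7-joint arm with a two-finger parallel gripper is mounted at the origin on the work surface. World frame = base frame: x ahead of the robot, y to its left, z up, the work surface at z = 0. Lengths are in m, angles in rad, forces in N, time in s.
With the tool pointing down it reaches from about 0.35 to 0.9 m from the base axis. Payload 7.2 kg.
Tool frame: the origin (TCP) lies on the front face of the gripper's body, between the roots of the fingers; the fingertips stand 80 mm ahead of it and the grasp point (between the pads) lies 61 mm ahead of it (env.tips_ahead is the distance from the TCP to the fingertips, in m); z points along the fingers, x is the direction in which the jaws open and shut, and the axes are right-handed (so a half turn about z gives the same grasp; the last joint's range is limited). The gripper opens to 88 mm and grips with 3 to 60 N. Pads are 20 mm wide; open, the fingers measure 115 mm over their backs; the gripper's body (75 mm by 178 mm) begins 61 mm behind the grasp point.
Start: joints at [1.112, 0.411, -0.013, 1.596, 0.006, 1.134, -0.082], TCP at [0.238, -0.578, 0.303] pointing down, gripper open.
Joint ranges: [-2.95, 2.95], [-0.29, 1.99], [-1.47, 1.44], [0.14, 2.54], [-1.03, 4.17], [0.13, 1.85], [-2.86, 2.86]. Speed limits (rad/s): [2.39, 2.39, 3.01, 3.01, 3.14, 3.14, 3.14].

### API

Orientations are given as [roll, pitch, yaw] about the fixed x, y, z axes, in that order (R = Rz(yaw) Ry(pitch) Rx(roll)).
In Python, from plant import env gives the robot as it stands.
- The arm moves only by the shell command python3 -m creep 'ROWS' [FORCE]. ROWS is JSON, a list of rows, each a list of 3 entries, a list of its own where there are three numbers: the opening in per cent of the stroke, from 0 (shut) to 100 (fully open), then the shift along the tool's x, y, z in cm, then the turn, a rotation vector about the tool's x, y, z in units of 5 degrees (1.0 is 5 degrees). A call has 1 to 20 rows; each row is the pose to reach, as a shift and turn from the pose measured when the call began, along the tool's axes at that moment; what a row does not reach only later rows make up. A row lasts 1/12 s, in which the tool goes at most 41.7 mm and 7.16 degrees, less where a joint would pass 70% of its speed; a pose out of reach is approached as far as the arm can. A call with a gripper value outside its range is refused whole. The fingers move at their own pace and stop on an object; FORCE is the grip in N (left out, the last holds). Time passes only in rows, so rows that repeat a pose let the fingers close. It gives the time, the measured TCP pose, the force and the opening at its end, in the units of the state.
- env.state(): the state, without advancing time (a new reading comes with each control period).
- env.capture(name): name is "side" or "top"; returns (picture, depth): 400x640x3 uint8, red, green, blue; 400x640 float32, m along the optical axis (not along the pixel's ray), 0 where there is no reading.
- env.camera_model(name): a dict with "K" (3x3 intrinsics, pixels), "position" and "rotation" of the camera in the world. Camera axes: x right, y down, z forward; pixel columns grow to the right and rows downward; lengths in m; the calibration is good to about 2 mm. A picture is of the moment at which its call begins. camera_model takes no time and is no camera call.
- env.hand_in(): hands the job in, once; it reports no verdict.
The state is a dict: "time": time; "joints": joint angles; "joint_vel": joint speeds; "effort": joint torques, N m; "tool_pos": TCP position; "eef_rot": TCP orientation; "ft_force": force on the tool from outside, world axes, zero at the start; "moment": the same for the moment, N m; "finger_gap": finger opening in m.
Only numpy, scipy, OpenCV 4.12 (cv2) and the standard library are available. Lean on these libraries where they do the work, as an engineer would, in place of code of your own. Each camera call takes 0.05 s, during which the arm holds its last target.

### The job

Open the light grey plastic distribution box that lies loose on its back on the bench: press the red release button gently, only as hard as it takes to make the T-handle beside it pop out, then grip the handle and turn it counter-clockwise (seen from above) a full quarter turn to its stop, letting the handle lead you so that the box is not dragged along the bench. Raise the door by the handle to at least 30 degrees, let go so that it stands open on its stiff hinges with the handle left turned, the box still where it lay, and the breaker block, the screwdriver and the blue parts bin undisturbed.

Things in the scene. Friction and masses are not known exactly. Their poses are not given: they have to be found in the camera images.
- enclosure: Light grey plastic distribution box on its back, loose on the bench; with door 2.2 kg, so a side push of 9 to 15 N makes it slide. 270 mm (its x) by 340 mm (its y), walls 122 mm high, door on top. Origin: centre of its underside, on the bench. Its x runs from the hinge side (near the robot) to the opening side (far), z up.
- door: Door on top of the box, a light grey panel 268 mm (x) by 340 mm (y) by 10 mm, hinged along its edge nearest the robot, so the far edge rises. Origin: middle of the hinge line, at the panel's underside, 128 mm above the bench. Axes: y along the hinge, x from hinge to free edge, z out of the outer face (up when shut), the face at z = 10 mm. 0.55 kg, partly carried by sprung hinges.
- free_edge (a point): Middle of the door's free edge, in its outer face (door x = 268, y = 0, z = 10 mm). Once unlatched the gasket lifts it about 2 mm. The hinges are stiff: the door stays at any angle, up to its end stop at 51 degrees. Raising it at the handle takes about 5 to 9 N.
- handle: Bright T-handle, a bar 70 mm long (its y), 14 wide (x), 14 high (z). Origin: centre of the bar. Locked: along the door's y, sunk in a slot of the black latch dish in the door (dish 48 by 156 mm, face at door z = 14 mm), origin at door x = 208, y = -32 to -28, z = 8 to 9 mm; cannot be gripped. Released: spring-held 22 mm further out, z = 30 mm, 9 mm free below it; a push of 4 to 14 N sends it back in.
- handle_top (a point): Middle of the bar's top, 7 mm above its origin. Popped out, it turns about the door's z, counter-clockwise from outside, from 0 to a hard stop at 90 degrees (bar along the door's x), and stays where left. It turns about its 12 mm stem, up to 12 mm off the bar's middle along the bar, unlike on each box. Takes about 0.25 N m (cam under gasket load); unlatched only beyond 78 degrees.
- button: Red release button, 22 mm across, at the +y end of the dish (door x = 208, y = 55 mm). Origin: centre of its top, at door z = 23.5 mm, 9.5 mm above the dish. Pressed along the door's -z, travel 6.5 mm to a hard bottom, against a spring: 4 N rising to 8 to 12 N. The catch lets the handle go at 3 to 6 mm, unlike on each box; the force then drops by 2 to 4 N. It springs back when let go.
- breaker: Loose white four-pole breaker block, 72 by 85 mm, 77 mm high, 0.48 kg, beside the box. Origin: centre of its underside. To be left alone.
- screwdriver: Loose red-handled screwdriver, 200 mm, lying beyond the far side of the box. Origin: its middle, on the bench. To be left alone.
- parts_bin: Loose blue open plastic bin, 130 by 90 mm, 55 mm high, beside the box. Origin: centre of its underside. To be left alone.

How it is judged:
On the way, in this order (a step that is already met when the one before it is completed fails the run):
1. the T-handle has popped out (z of handle in the frame of door above 0.026 m), for 0.2 s.
2. the popped-out T-handle is turned a full quarter turn, to its stop (over 80 degrees) (angle between the y axis of handle and the y axis of door, either way round above 1.4 rad and z of handle in the frame of door above 0.02 m), for 0.2 s.
At the end, for the whole second after the job is handed in: The door stands open by at least 29.8 degrees (0.52 rad) and at rest, let go of, with the T-handle still turned to its open position (within 15 degrees); the box is within 5 mm of where it lay, the breaker block, the screwdriver and the parts bin within 15 mm (angle between door's own z axis and vertical above 0.52 rad and angular speed of door below 0.05 rad/s and angle between the y axis of handle and the y axis of door, either way round above 1.3 rad and distance of each of breaker, screwdriver, parts_bin from where it was at the start of the episode below 0.015 m and distance of enclosure from where it was at the start of the episode below 0.005 m); the robot touches nothing.
It fails at once if the release button is pressed with more than 22 N (contact force between anything else and button above 22 N).
It fails at once if the box is dragged along the bench by more than 5 mm (distance of enclosure from where it was at the start of the episode above 0.005 m).
It fails at once if the breaker block, the screwdriver or the parts bin is knocked out of place (over 15 mm) (distance of any of breaker, screwdriver, parts_bin from where it was at the start of the episode above 0.015 m).
It also fails if it takes over 64 s, if anything falls off the work surface, if the arm or the gripper's body presses on something with over 40 N, if the wrist force passes 120 N, or if a joint passes its speed limit or range.

## Working session

There is one attempt and no reset: what is moved stays moved. The work goes in short steps, Python scripts to look and compute and a shell command to move; the robot and the scene stay as the last step left them, time stands still between calls to the robot, and variables do not carry over. Pictures are saved under pics/ and viewed, and the job is handed in when it is done.

```bash
ls; mkdir -p pics; python3 - <<'E'
from plant import env
import cv2,numpy as np
s=env.state();print(s)
for n in("side","top"):
    p,d=env.capture(n);cv2.imwrite(f"pics/{n}0.png",p[:,:,::-1]);np.save(f"pics/{n}0.npy",d)
    print(env.camera_model(n))
E
```

```text
pics
{'time': 0.0, 'joints': array([ 1.11180713,  0.41189738, -0.01274516,  1.59704056,  0.00561552,
        1.13430245, -0.08219904]), 'joint_vel': array([-0.00025903,  0.00108723,  0.00021478,  0.00137245, -0.00010815,
       -0.0010363 ,  0.00074594]), 'effort': array([ 1.98718499e-04, -5.87940466e+01,  6.41766507e-01, -2.91073090e+01,
       -5.37857332e-02,  1.82904163e-02,  1.18196799e-04]), 'tool_pos': array([ 0.23791159, -0.57753562,  0.30181181]), 'eef_rot': array([ 3.14147747e+00,  1.60781085e-03, -1.17994469e+00]), 'ft_force': array([ 0.38188051, -0.53260773, -0.22321226]), 'moment': array([-0.00863902, -0.03214193, -0.04930222]), 'finger_gap': 0.08778118632616527}
{'K': array([[505.74545395,   0.        , 312.92031823],
       [  0.        , 505.74545395, 191.02708883],
       [  0.        ,   0.        ,   1.        ]]), 'position': array([0.21037487, 0.95808838, 1.13197096]), 'rotation': array([-2.35746667e+00,  2.66029433e-03, -2.76312952e+00])}
{'K': array([[384.68139294,   0.        , 319.23042154],
       [  0.        , 384.68139294, 197.07291893],
       [  0.        ,   0.        ,   1.        ]]), 'position': array([0.5292102 , 0.00626738, 1.2015278 ]), 'rotation': array([-3.08513292e+00,  2.89161692e-03, -1.55484172e+00])}
```

View pics/top0.png

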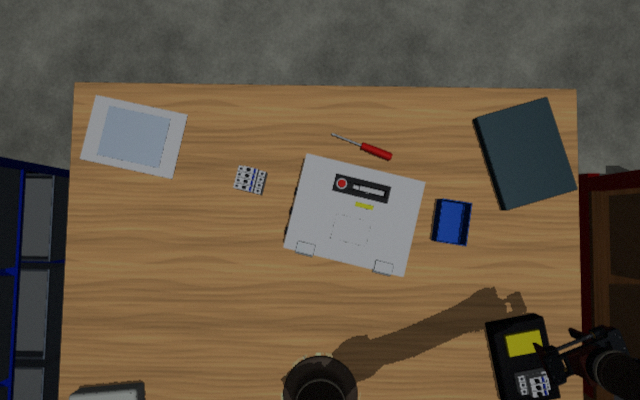

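View pics/side0.png

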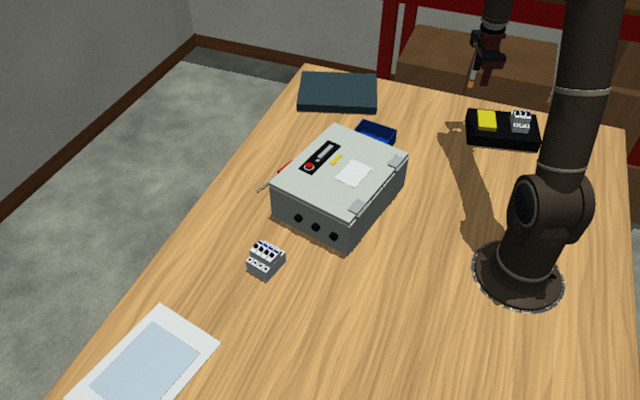

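The box is at about (355,215) in the top view, with its button at about (342,184) and its handle to the right. The hinges face the robot at the bottom. The breaker is at the left (250,180), the screwdriver at the top, and the bin at the right (452,222). I'll enlarge the picture to measure.

```bash
python3 - <<'E'
import cv2
a=cv2.imread("pics/top0.png")[140:290,270:480];cv2.imwrite("pics/topc.png",cv2.resize(a,(798,570),interpolation=cv2.INTER_CUBIC))
a=cv2.imread("pics/side0.png")[115:225,255:415];cv2.imwrite("pics/sidec.png",cv2.resize(a,(800,550),interpolation=cv2.INTER_CUBIC))
E
```

```text
(no output)
```

View pics/topc.png

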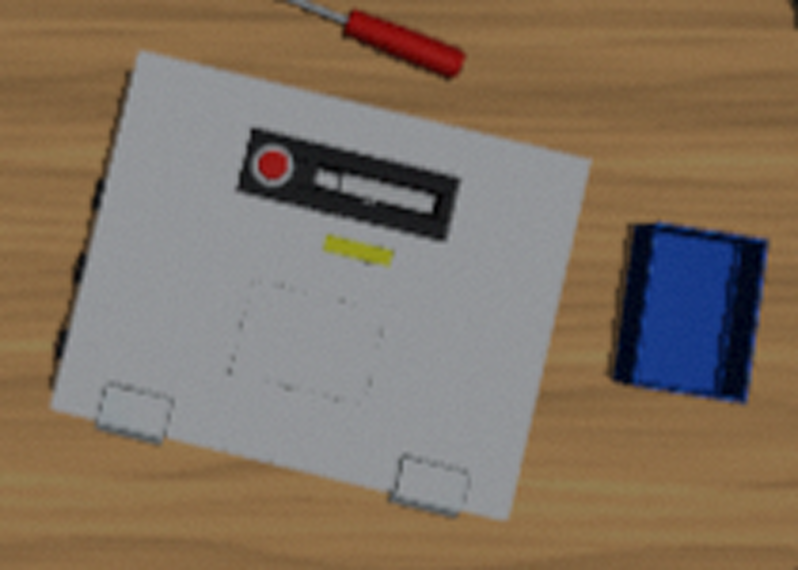

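View pics/sidec.png

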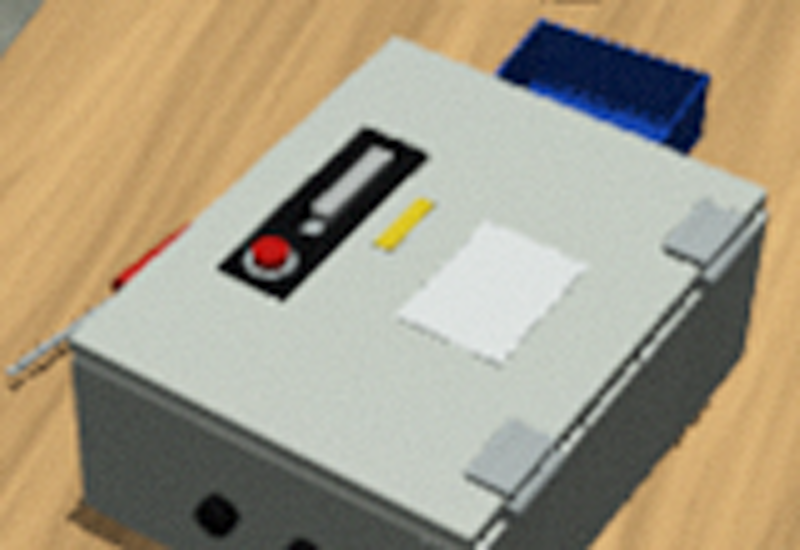

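```bash
cat > h.py <<'E'
from plant import env
import numpy as np,cv2
from scipy.spatial.transform import Rotation as R
def px2w(n,u,v,z):
    m=env.camera_model(n);K=np.array(m["K"]);r=R.from_euler('xyz',m["rotation"]).as_matrix();p=np.array(m["position"])
    d=r@np.linalg.inv(K)@np.array([u,v,1.]);return p+d*(z-p[2])/d[2]
def w2px(n,P):
    m=env.camera_model(n);K=np.array(m["K"]);r=R.from_euler('xyz',m["rotation"]).as_matrix();p=np.array(m["position"])
    q=K@(r.T@(np.asarray(P)-p));return q[:2]/q[2],q[2]
def rel(target,Rt=None):
    "shift in tool axes (cm) and turn (5deg units) from the present pose"
    s=env.state();r=R.from_euler('xyz',s["eef_rot"])
    sh=r.inv().apply(np.array(target)-s["tool_pos"])*100
    t=None if Rt is None else np.degrees((r.inv()*Rt).as_rotvec())/5
    return np.round(sh,2),None if t is None else np.round(t,2)
E
python3 - <<'E'
from h import *
T=lambda u,v:(270+(u+.5)/3.8-.5,140+(v+.5)/3.8-.5)
S=lambda u,v:(255+(u+.5)/5-.5,115+(v+.5)/5-.5)
def fit(P):  # corners: FL(268,170) FR(268,-170) NR(0,-170) NL(0,170)
    L=np.array([[.268,.17],[.268,-.17],[0,-.17],[0,.17]])
    c=P.mean(0);lc=L.mean(0);a=L-lc;b=P-c
    yaw=np.arctan2((a[:,0]*b[:,1]-a[:,1]*b[:,0]).sum(),(a*b).sum())
    r=np.array([[np.cos(yaw),-np.sin(yaw)],[np.sin(yaw),np.cos(yaw)]])
    o=c-r@lc; print("yaw",np.degrees(yaw),"hinge o",o,"res mm",((P-(L@r.T+o))*1000).round(1).tolist());return yaw,o,r
z=.138
P=np.array([px2w("top",*T(*c),z)[:2] for c in[(140,50),(591,160),(508,520),(51,408)]])
y,o,r=fit(P);print("button pred",o+r@[.208,.055],"handle",o+r@[.208,-.03])
print("button top",px2w("top",*T(273,165),.1515))
P=np.array([px2w("side",*S(*c),z)[:2] for c in[(72,347),(396,36),(767,194),(470,540)]])
y,o,r=fit(P);print("button pred",o+r@[.208,.055],"handle",o+r@[.208,-.03])
print("button side",px2w("side",*S(270,248),.1515))
print("handle ends top", px2w("top",*T(316,178),.143), px2w("top",*T(437,203),.143))
for n in("top","side"):
    d=np.load(f"pics/{n}0.npy")
    (u,v),zz=w2px(n,[*(o+r@[.1,.08]),.138]); u,v=int(u),int(v);print(n,zz,np.median(d[v-2:v+3,u-2:u+3]))
E
```

```text
yaw -12.839173096335395 hinge o [ 0.41295157 -0.05784561] res mm [[0.3, -0.5], [0.0, 0.4], [0.2, 0.4], [-0.5, -0.3]]
button pred [ 0.62797292 -0.05044149] handle [ 0.60908463 -0.13331629]
button top [ 0.62792404 -0.05005663  0.1515    ]
yaw -12.745237185917537 hinge o [ 0.40925425 -0.05159084] res mm [[-3.6, 2.1], [-0.3, -2.4], [1.3, 2.7], [2.6, -2.4]]
button pred [ 0.62426316 -0.04383421] handle [ 0.60551077 -0.12673986]
button side [ 0.62625524 -0.04693892  0.1515    ]
handle ends top [ 0.6197379  -0.08185212  0.143     ] [ 0.60292604 -0.16978891  0.143     ]
top 1.061552594679683 1.0607767
side 1.411427480799089 1.4145787
```

```bash
python3 - <<'E'
from h import *
print(rel([.6278,-.0495,.275],R.from_euler('xyz',[np.pi,0,np.radians(-12.8)])))
E
```

```text
(array([-33.97, -56.17,   2.73]), array([-1.000e-02,  2.000e-02, -1.096e+01]))
```

```bash
python3 -m creep '[[0,[-17,-28,1],[0,0,-5.5]],[0,[-17,-28,1],[0,0,-5.5]],[0,[-17,-28,1],[0,0,-5.5]],[0,[-17,-28,1],[0,0,-5.5]],[0,[-17,-28,1],[0,0,-5.5]],[0,[-17,-28,1],[0,0,-5.5]],[0,[-17,-28,1],[0,0,-5.5]],[0,[-17,-28,1],[0,0,-5.5]],[0,[-33.97,-56.17,2.7],[0,0,-10.96]],[0,[-33.97,-56.17,2.7],[0,0,-10.96]],[0,[-33.97,-56.17,2.7],[0,0,-10.96]],[0,[-33.97,-56.17,2.7],[0,0,-10.96]],[0,[-33.97,-56.17,2.7],[0,0,-10.96]],[0,[-33.97,-56.17,2.7],[0,0,-10.96]],[0,[-33.97,-56.17,2.7],[0,0,-10.96]],[0,[-33.97,-56.17,2.7],[0,0,-10.96]],[0,[-33.97,-56.17,2.7],[0,0,-10.96]],[0,[-33.97,-56.17,2.7],[0,0,-10.96]],[0,[-33.97,-56.17,2.7],[0,0,-10.96]],[0,[-33.97,-56.17,2.7],[0,0,-10.96]]]' 20; python3 - <<'E'
from h import *
print(env.state())
print(rel([.6278,-.0495,.275],R.from_euler('xyz',[np.pi,0,np.radians(-12.8)])))
p,d=env.capture("side");cv2.imwrite("pics/s1.png",p[:,:,::-1])
a=p[60:220,215:415,::-1];cv2.imwrite("pics/s1c.png",cv2.resize(a,(750,600),interpolation=cv2.INTER_CUBIC))
E
```

```text
time: 1.77
tool_pos: [0.6272, -0.0513, 0.2751]
eef_rot: [3.141, 0.002, -0.226]
ft_force: [0.6, -0.7, -0.0]
finger_gap: 0.0004
{'time': 1.7667, 'joints': array([ 0.30406921,  0.47914578, -0.4225619 ,  1.59460216,  0.21180522,
        1.11504108, -0.39591495]), 'joint_vel': array([ 0.01254588, -0.00801305,  0.000445  , -0.00157183, -0.00173477,
       -0.00173708, -0.00375919]), 'effort': array([-1.20757934e+00, -6.01144195e+01, -5.84063396e+00, -2.82479292e+01,
       -1.21230469e-01, -3.54281673e-02,  3.67128494e-03]), 'tool_pos': array([ 0.62717158, -0.05134346,  0.27508552]), 'eef_rot': array([ 3.14142972e+00,  1.54248876e-03, -2.25673424e-01]), 'ft_force': array([ 0.64170008, -0.70203921, -0.00357252]), 'moment': array([-0.06778167, -0.00334009,  0.01844922]), 'finger_gap': 0.0003900014456888046}
(array([ 0.02, -0.19,  0.01]), array([ 0.  ,  0.02, -0.03]))
```

View pics/s1c.png

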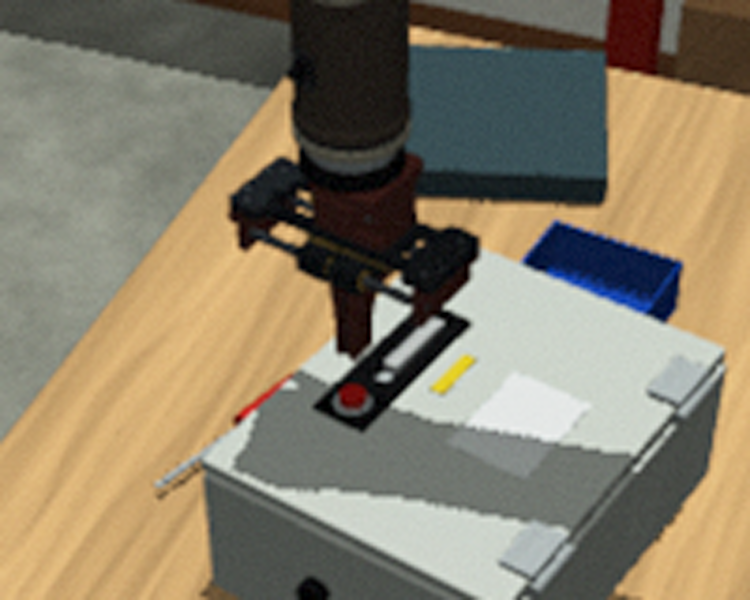

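```bash
python3 - <<'E'
from h import *
print([ (q-[215,60])*3.75 for q in [w2px("side",[.6272,-.0513,.195])[0],w2px("side",[.6278,-.0495,.1515])[0]]])
E
python3 -m creep '[[0,[0,-0.2,2],[0,0,0]],[0,[0,-0.2,4],[0,0,0]],[0,[0,-0.2,4],[0,0,0]],[0,[0,-0.2,4],[0,0,0]]]'
```

```text
[array([351.50396909, 344.07357306]), array([350.3895486 , 388.18875557])]
time: 2.15
tool_pos: [0.627, -0.051, 0.2353]
eef_rot: [3.141, 0.002, -0.228]
ft_force: [0.2, -0.2, 0.2]
finger_gap: 0.0006
```

```bash
python3 -m creep '[[0,[0,0,0.3],[0,0,0]],[0,[0,0,0.3],[0,0,0]],[0,[0,0,0.3],[0,0,0]]]'; python3 -m creep '[[0,[0,0,0.2],[0,0,0]],[0,[0,0,0.2],[0,0,0]],[0,[0,0,0.2],[0,0,0]]]'
```

```text
time: 2.4
tool_pos: [0.627, -0.0514, 0.233]
eef_rot: [3.141, 0.002, -0.229]
ft_force: [-0.6, -0.2, 0.4]
finger_gap: 0.0003
time: 2.65
tool_pos: [0.6273, -0.0514, 0.2319]
eef_rot: [3.141, 0.001, -0.229]
ft_force: [-0.8, 0.6, 4.8]
finger_gap: 0.0008
```

```bash
python3 -m creep '[[0,[0,0,0.15],[0,0,0]],[0,[0,0,0.15],[0,0,0]],[0,[0,0,0.15],[0,0,0]]]'
```

```text
time: 2.9
tool_pos: [0.6273, -0.0513, 0.2316]
eef_rot: [3.14, -0.0, -0.229]
ft_force: [-2.9, -0.2, 8.4]
finger_gap: 0.0003
```

```bash
python3 -m creep '[[0,[0,0,0.1],[0,0,0]],[0,[0,0,0.1],[0,0,0]]]'; python3 - <<'E'
from h import *
s=env.state();print(s["moment"],s["ft_force"])
p,d=env.capture("side");a=p[100:200,255:380,::-1];cv2.imwrite("pics/s2c.png",cv2.resize(a,(750,600),interpolation=cv2.INTER_CUBIC))
E
```

```text
time: 3.07
tool_pos: [0.6272, -0.0513, 0.2317]
eef_rot: [3.14, -0.001, -0.228]
ft_force: [-2.9, 0.9, 7.0]
finger_gap: 0.0005
[-0.02466594  0.64484477  0.04065825] [-2.85852266  0.91794364  6.97697801]
```

View pics/s2c.png

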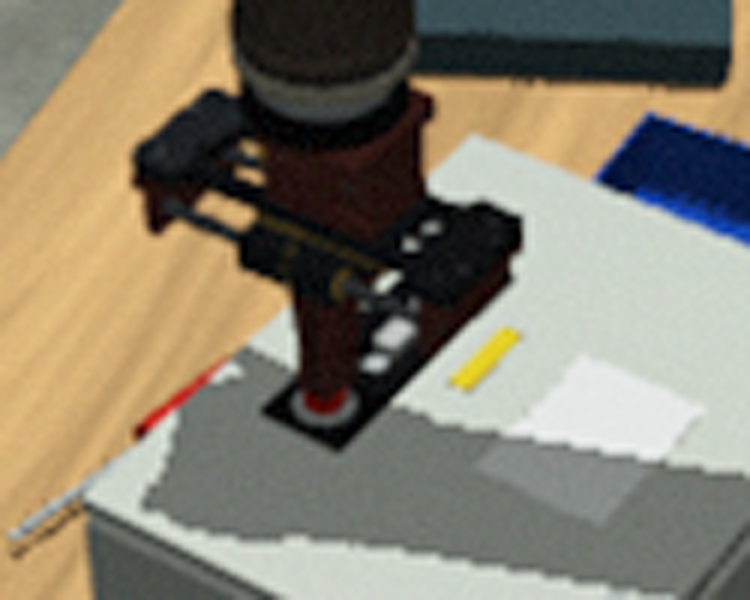

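```bash
python3 -m creep '[[0,[0,0,0.15],[0,0,0]],[0,[0,0,0.2],[0,0,0]],[0,[0,0,0.2],[0,0,0]],[0,[0,0,0.2],[0,0,0]]]'
```

```text
time: 3.45
tool_pos: [0.6272, -0.0512, 0.2313]
eef_rot: [3.14, -0.001, -0.228]
ft_force: [-4.9, -1.0, 10.7]
finger_gap: 0.0006
```

```bash
python3 -m creep '[[0,[-0.05,0,0.2],[0,0,0]],[0,[-0.1,0,0.24],[0,0,0]],[0,[-0.1,0,0.24],[0,0,0]],[0,[-0.1,0,0.24],[0,0,0]]]'; python3 - <<'E'
from h import *
s=env.state();print(s["moment"],s["ft_force"])
p,d=env.capture("side");a=p[100:200,255:380,::-1];cv2.imwrite("pics/s3c.png",cv2.resize(a,(750,600),interpolation=cv2.INTER_CUBIC))
E
```

```text
time: 3.78
tool_pos: [0.627, -0.0512, 0.231]
eef_rot: [3.14, -0.004, -0.229]
ft_force: [-2.4, -1.8, 12.8]
finger_gap: 0.0007
[-0.18656381  0.58546392  0.01065968] [-2.4046993  -1.79327903 12.79831452]
```

View pics/s3c.png

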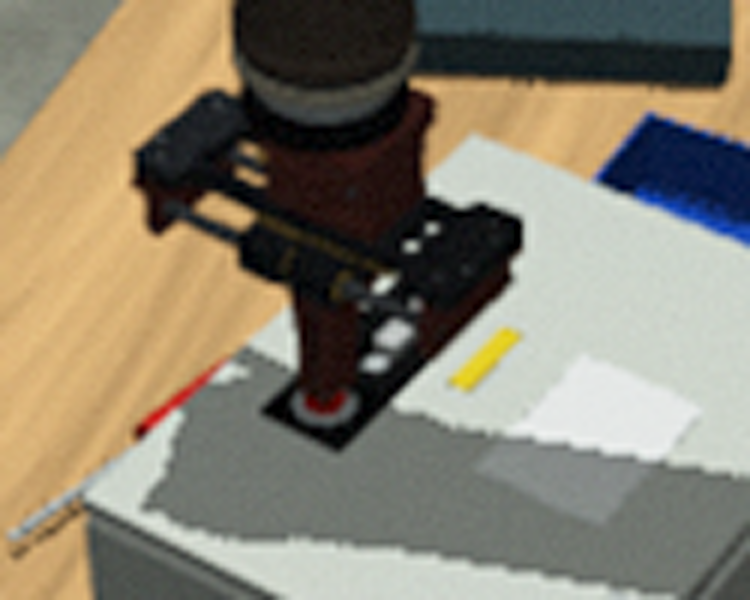

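```bash
python3 -m creep '[[0,[0,0,0.22],[0,0,0]],[0,[0,0,0.22],[0,0,0]],[0,[0,0,0.22],[0,0,0]],[0,[0,0,0.22],[0,0,0]],[0,[0,0,0.22],[0,0,0]],[0,[0,0,0.22],[0,0,0]],[0,[0,0,0.22],[0,0,0]],[0,[0,0,0.22],[0,0,0]]]'; python3 - <<'E'
from h import *
s=env.state();print(s["moment"],s["ft_force"])
p,d=env.capture("top");cv2.imwrite("pics/t4.png",p[:,:,::-1]);a=p[140:290,270:480,::-1];cv2.imwrite("pics/t4c.png",cv2.resize(a,(798,570),interpolation=cv2.INTER_CUBIC))
E
```

```text
time: 4.5
tool_pos: [0.6269, -0.0511, 0.2305]
eef_rot: [3.139, -0.005, -0.229]
ft_force: [-5.0, 0.0, 12.5]
finger_gap: 0.0005
[-0.07279433  1.16070845  0.01287123] [-4.98230892  0.01745588 12.48101226]
```

View pics/t4c.png

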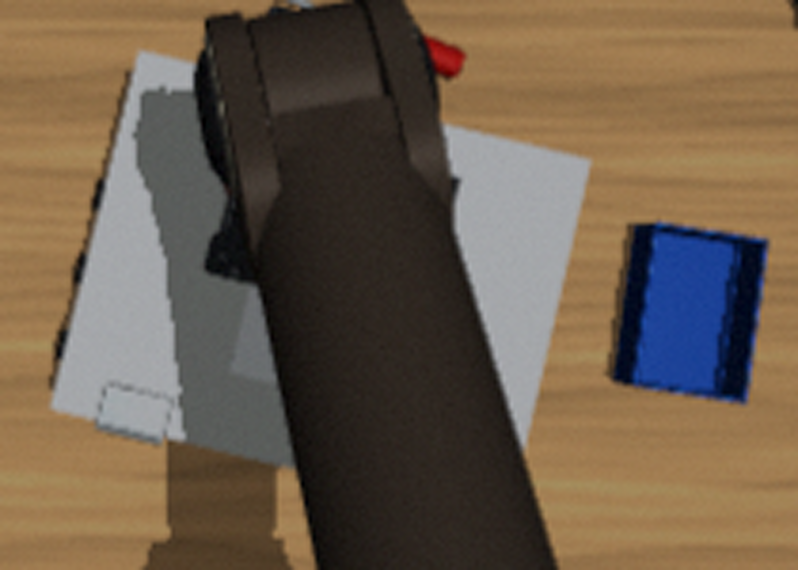

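```bash
python3 - <<'E'
from h import *
for n in("side","top"):
    d=np.load(f"pics/{n}0.npy");m=env.camera_model(n);K=m["K"];r=R.from_euler('xyz',m["rotation"]).as_matrix()
    vv,uu=np.mgrid[0:400,0:640];P=np.stack([(uu-K[0,2])/K[0,0]*d,(vv-K[1,2])/K[1,1]*d,d],-1)@r.T+m["position"]
    (u,v),_=w2px(n,[.628,-.0500,.1515]);u,v=int(round(u)),int(round(v));print(n,u,v)
    print((P[v-8:v+9,u-9:u+10,2]*1000).round(0).astype(int))
E
```

```text
side 308 163
[[134 138 134 140 134 139 134 136 135 133 137 130 137 138 141 141 138 142
  140]
 [135 136 138 139 137 134 135 142 133 135 137 133 138 139 141 137 141 140
  139]
 [136 139 137 139 136 135 137 138 136 139 137 139 143 136 138 142 134 134
  141]
 [137 134 135 135 134 134 136 134 133 132 143 134 139 141 138 139 134 130
  136]
 [139 136 136 135 136 136 135 136 135 138 140 143 139 138 138 137 129 127
  133]
 [138 132 134 137 134 135 136 137 138 138 142 136 143 141 134 125 129 131
  134]
 [137 141 136 136 139 134 145 137 142 139 140 138 137 139 140 136 141 139
  133]
 [136 137 136 133 136 138 140 135 140 139 139 138 143 143 140 140 139 138
  132]
 [134 133 141 137 141 139 142 147 150 146 149 149 140 139 142 141 140 141
  142]
 [133 134 134 139 142 143 148 149 148 150 150 151 145 143 140 141 142 139
  142]
 [137 133 138 143 135 143 148 151 148 150 151 153 150 140 137 140 141 140
  142]
 [136 144 142 141 139 148 147 151 147 150 149 151 147 142 139 145 141 139
  141]
 [141 139 138 144 141 143 145 148 150 153 151 148 147 140 143 141 136 144
  140]
 [135 142 140 140 141 143 142 144 
[... 1303 characters left out ...]
 [ 139  141  144  140  145  149  148  151  155  151  150  155  153  152
   146  145  141  145  144]
 [ 140  139  144  144  142  146  145  156 1202 1202  153  154  153  144
   149  143  142  139  141]
 [ 143  145  143  141  142  145  146  143  148  155  150  148  142  150
   143  143  141  140  141]
 [ 139  144  142  144  146  141  143  144  147  146  142  144  143  142
   143  141  140  142  140]
 [ 140  144  145  141  138  143  141  141  140  142  141  143  142  143
   144  144  144  141  144]
 [ 139  141  144  143  143  142  141  144  142  143  141  141  143  141
   146  144  145  145  143]
 [ 145  140  139  139  140  141  145  139  143  142  143  145  144  144
   141  142  141  143  146]]
```

```bash
python3 -c "
from plant import env;print(env.tips_ahead)"; python3 -m creep '[[0,[-0.1,0,0.24],[0,0,0]],[0,[-0.15,0,0.27],[0,0,0]],[0,[-0.15,0,0.27],[0,0,0]],[0,[-0.15,0,0.27],[0,0,0]]]'; python3 -c "
from plant import env;s=env.state();print(s['ft_force'],s['moment'],s['tool_pos'])"
```

```text
0.08
time: 4.88
tool_pos: [0.6266, -0.051, 0.2302]
eef_rot: [3.139, -0.009, -0.229]
ft_force: [-2.4, -1.1, 11.7]
finger_gap: 0.0005
[-2.37874459 -1.1310718  11.7089976 ] [-0.29121281  0.34280566 -0.01756565] [ 0.6265787  -0.05102198  0.23016833]
```

```bash
python3 -m creep '[[0,[-0.05,0,0.26],[0,0.1,0]],[0,[-0.05,0,0.3],[0,0.1,0]],[0,[-0.05,0,0.3],[0,0.1,0]],[0,[-0.05,0,0.3],[0,0.1,0]],[0,[-0.05,0,0.3],[0,0.1,0]]]'; python3 -c "
from plant import env;s=env.state();print(s['ft_force'],s['moment'],s['tool_pos'])"
```

```text
time: 5.3
tool_pos: [0.626, -0.0508, 0.229]
eef_rot: [3.139, -0.019, -0.229]
ft_force: [-6.0, 0.3, 13.2]
finger_gap: 0.0003
[-6.04318706  0.28126147 13.18930458] [-0.03874564  1.36713306  0.02093465] [ 0.6259571  -0.05081527  0.22904195]
```

```bash
python3 -m creep '[[0,[0,0,0.24],[0,-0.2,0]],[0,[0,0,0.28],[0,-0.2,0]],[0,[0,0,0.28],[0,-0.2,0]],[0,[0,0,0.28],[0,-0.2,0]]]'; python3 - <<'E'
from h import *
s=env.state();print(s["moment"],s["ft_force"])
p,d=env.capture("side");a=p[100:200,255:380,::-1];cv2.imwrite("pics/s4c.png",cv2.resize(a,(750,600),interpolation=cv2.INTER_CUBIC))
E
```

```text
time: 5.63
tool_pos: [0.627, -0.051, 0.2285]
eef_rot: [3.139, -0.005, -0.229]
ft_force: [-2.0, -0.8, 12.4]
finger_gap: 0.0008
[-0.22447801  0.40637762 -0.02349094] [-2.03215399 -0.77035185 12.4129116 ]
```

View pics/s4c.png

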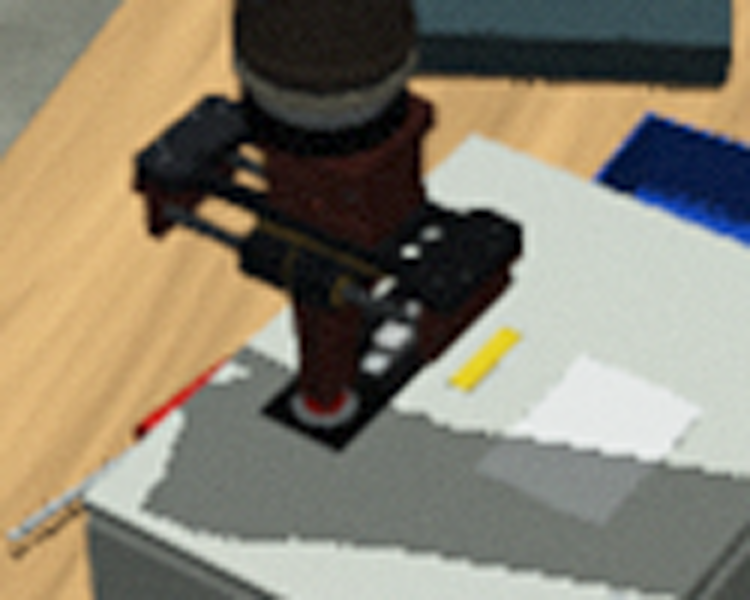

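```bash
python3 -m creep '[[0,[0,0,0.25],[0,-0.1,0]],[0,[0,0,0.28],[0,-0.15,0]],[0,[0,0,0.28],[0,-0.15,0]],[0,[0,0,0.28],[0,-0.15,0]]]'; python3 -c "
from plant import env;s=env.state();print(s['ft_force'],s['moment'],s['tool_pos'])"
```

```text
time: 6.02
tool_pos: [0.6278, -0.0512, 0.2279]
eef_rot: [3.139, 0.006, -0.23]
ft_force: [-3.1, -1.0, 13.1]
finger_gap: 0.0003
[-3.08711776 -1.01182598 13.1211033 ] [-0.23622637  0.63124263 -0.03518582] [ 0.6277732  -0.05123791  0.22792595]
```

```bash
python3 -m creep '[[0,[0,0,0.25],[0,-0.1,0]],[0,[0,0,0.3],[0,-0.15,0]],[0,[0,0,0.3],[0,-0.15,0]],[0,[0,0,0.3],[0,-0.15,0]]]'; python3 -c "
from plant import env;s=env.state();print(s['ft_force'],s['moment'],s['tool_pos'])"
```

```text
time: 6.35
tool_pos: [0.6286, -0.0514, 0.2267]
eef_rot: [3.138, 0.016, -0.23]
ft_force: [-0.9, -0.4, 8.6]
finger_gap: 0.0008
[-0.88356545 -0.35765271  8.5612417 ] [-0.2247528   0.13306441 -0.00472743] [ 0.62855877 -0.05141692  0.22671314]
```

The force dropped from about 13 N to 8.6 N, which suggests the catch let go. I'll back off and look.

```bash
python3 -m creep '[[0,[0,0,-1],[0,0,0]],[0,[0,0,-3],[0,0.15,0]],[50,[0,0,-6],[0,0.18,0]],[50,[0,0,-8],[0,0.18,0]],[50,[0,0,-8],[0,0.18,0]],[50,[0,0,-8],[0,0.18,0]]]'; python3 - <<'E'
from h import *
s=env.state();print(s["moment"],s["ft_force"])
p,d=env.capture("side");a=p[80:200,245:395,::-1];cv2.imwrite("pics/s5c.png",cv2.resize(a,(750,600),interpolation=cv2.INTER_CUBIC))
cv2.imwrite("pics/s5.png",p[:,:,::-1]);np.save("pics/s5.npy",d)
E
```

```text
time: 6.85
tool_pos: [0.6303, -0.0513, 0.3092]
eef_rot: [3.139, -0.004, -0.23]
ft_force: [0.0, 0.8, -0.6]
finger_gap: 0.0239
[-0.07627491 -0.03324377  0.06126501] [ 0.0212995   0.77464972 -0.58290883]
```

View pics/s5c.png

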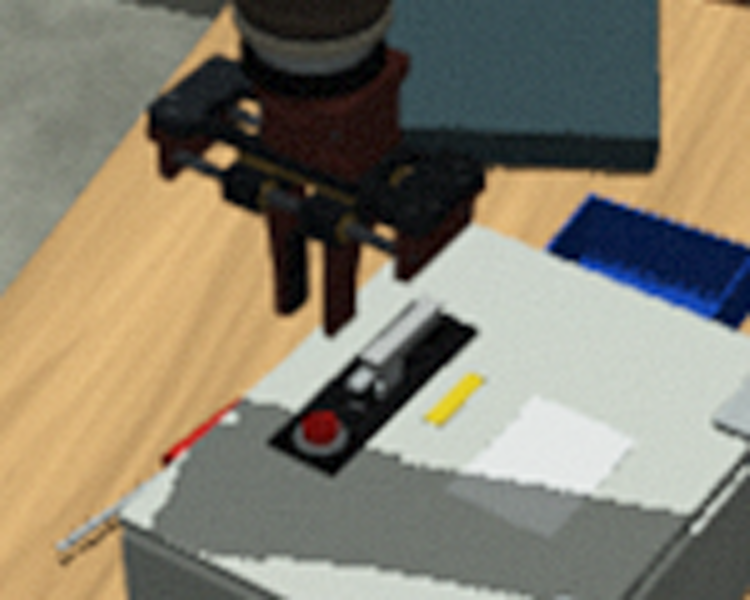

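```bash
python3 - <<'E'
import cv2
a=cv2.imread("pics/s5.png")[134:178,300:344];cv2.imwrite("pics/s5d.png",cv2.resize(a,(600,600),interpolation=cv2.INTER_CUBIC))
E
```

```text
(no output)
```

View pics/s5d.png

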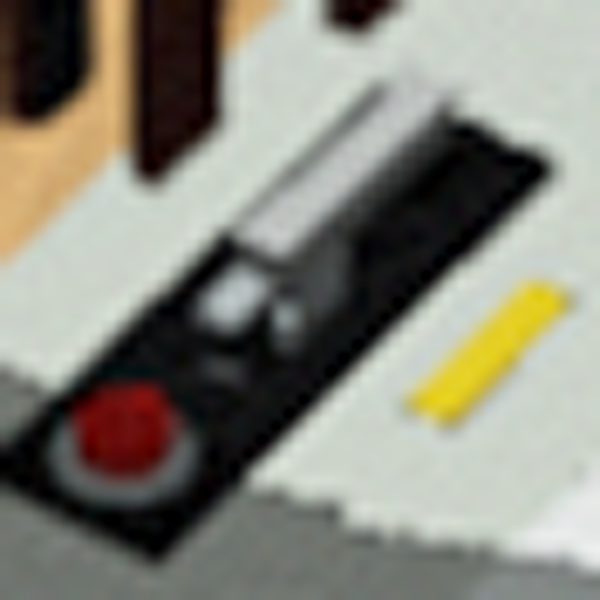

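```bash
cat >> h.py <<'E'
YAW=np.radians(-12.83);O=np.array([.41295,-.05784,.128]);RD=R.from_euler('z',YAW)
def door2w(p): return O+RD.apply(np.asarray(p,float)/1000)
E
python3 - <<'E'
from h import *
f=lambda p:(w2px("side",door2w(p))[0]-[300,134]+.5)*13.636-.5
for y in (-45,-40,-35,-30,-25,-20,-15,-5,5): print(y,f([208,y,18.5]).round(),f([202,y,18.5]).round())
print("bar top ends",f([208,5,37]),f([208,-65,37]),"bar near-robot bottom", f([201,5,23]))
print("button",f([208,55,23.5]), "dish corners",f([184,80-15,14]),f([184,-76-15,14]),f([232,65,14]))
T=lambda u,v:(270+(u+.5)/3.8-.5,140+(v+.5)/3.8-.5)
for c in[(316,178),(340,183),(437,203),(250,128),(459,180),(447,240),(238,190)]: print(c,RD.inv().apply(px2w("top",*T(*c),.142)-O)*1000)
E
```

```text
-45 [381. 173.] [403. 183.]
-40 [368. 185.] [391. 195.]
-35 [356. 197.] [378. 207.]
-30 [343. 209.] [366. 219.]
-25 [331. 222.] [353. 232.]
-20 [318. 234.] [341. 244.]
-15 [305. 246.] [328. 256.]
-5 [280. 271.] [303. 281.]
5 [254. 296.] [277. 306.]
bar top ends [254.45742662 230.88260119] [431.88789718  60.63108042] bar near-robot bottom [280.95532196 292.16162802]
button [122.21800551 405.97163004] dish corners [188.79448382 508.57570118] [582.49871179 118.2252955 ] [  3.85825853 422.5230076 ]
(316, 178) [207.05905155  22.44433236  14.        ]
(340, 183) [207.6527688    4.65637242  14.        ]
(437, 203) [210.19705566 -67.11471318  14.        ]
(250, 128) [231.18397894  77.64112359  14.        ]
(459, 180) [230.29868578 -78.81317047  14.        ]
(447, 240) [185.74239921 -80.29070515  14.        ]
(238, 190) [185.10115437  75.45682263  14.        ]
```

The handle has popped out, and the bar stands clear of the dish. The stem seems to sit toward the button end, at about door y = -19. I'll grip there.

```bash
python3 - <<'E'
from h import *
w=door2w([208,-19,0]);print(w)
print(rel([w[0],w[1],.2265],R.from_euler('xyz',[np.pi,0,YAW])))
E
```

```text
[ 0.61153779 -0.12255391  0.128     ]
(array([-0.16,  7.31,  8.13]), array([ 0.04, -0.01, -0.07]))
```

```bash
python3 -m creep '[[45,[-0.2,4,0],[0,0,0]],[45,[-0.2,7.3,0],[0,0,0]],[45,[-0.2,7.4,2],[0,0,-0.07]],[45,[-0.2,7.4,5],[0,0,-0.07]],[45,[-0.2,7.4,5],[0,0,-0.07]],[45,[-0.2,7.4,5],[0,0,-0.07]]]' 3; python3 - <<'E'
from h import *
w=door2w([208,-19,0]);print(rel([w[0],w[1],.2265],R.from_euler('xyz',[np.pi,0,YAW])))
p,d=env.capture("side");a=p[80:200,245:395,::-1];cv2.imwrite("pics/s6c.png",cv2.resize(a,(750,600),interpolation=cv2.INTER_CUBIC))
E
```

```text
time: 7.4
tool_pos: [0.6097, -0.123, 0.2559]
eef_rot: [3.138, 0.004, -0.223]
ft_force: [0.6, 0.8, 0.4]
finger_gap: 0.0394
(array([ 0.18, -0.1 ,  2.94]), array([0.04, 0.05, 0.01]))
```

View pics/s6c.png

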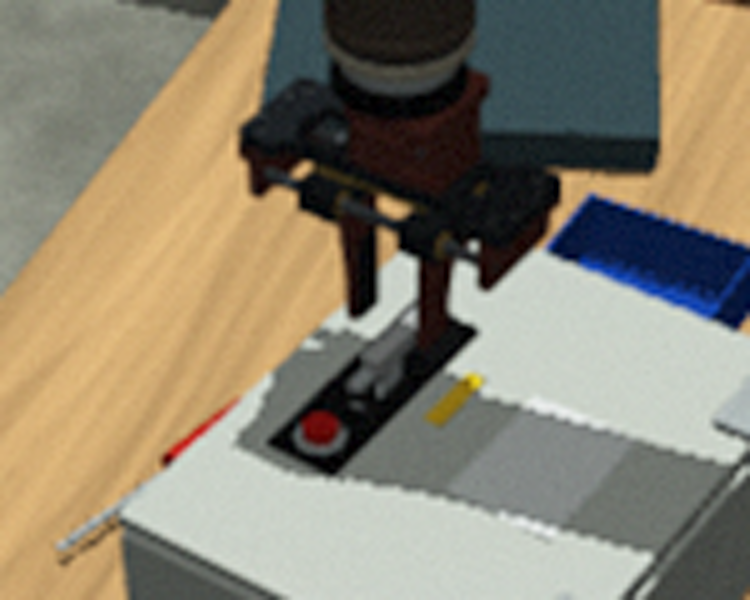

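```bash
python3 -m creep '[[45,[0.15,-0.05,1.5],[0.04,0.05,0]],[45,[0.15,-0.05,2.9],[0.04,0.05,0]],[45,[0.15,-0.05,2.9],[0.04,0.05,0]],[45,[0.15,-0.05,2.9],[0.04,0.05,0]]]' 3;python3 -m creep '[[28,[0,0,0],[0,0,0]],[28,[0,0,0],[0,0,0]],[28,[0,0,0],[0,0,0]]]' 3; python3 - <<'E'
from h import *
p,d=env.capture("side");a=p[80:200,245:395,::-1];cv2.imwrite("pics/s7c.png",cv2.resize(a,(750,600),interpolation=cv2.INTER_CUBIC))
E
```

```text
time: 7.78
tool_pos: [0.6126, -0.1221, 0.2296]
eef_rot: [-3.141, -0.004, -0.222]
ft_force: [-0.3, 0.2, 0.7]
finger_gap: 0.0394
time: 8.03
tool_pos: [0.6131, -0.1219, 0.2308]
eef_rot: [-3.141, -0.006, -0.222]
ft_force: [-0.0, -0.5, -0.3]
finger_gap: 0.0256
```

View pics/s7c.png

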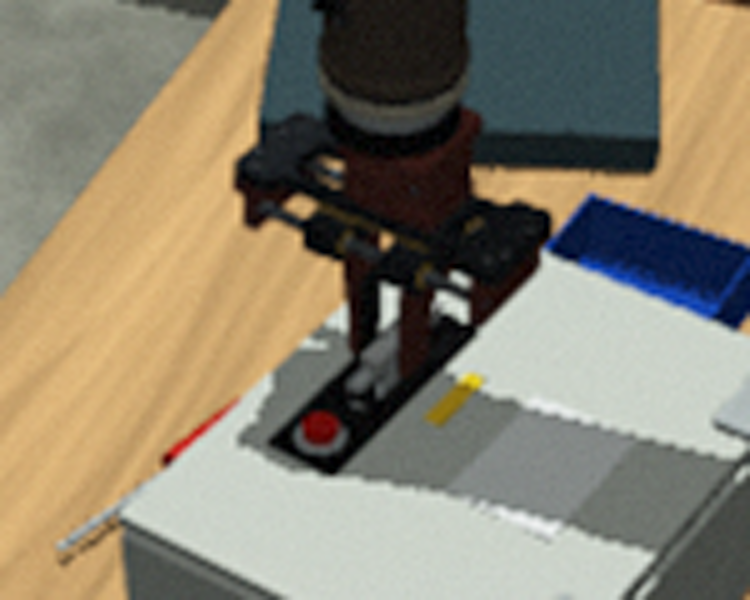

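```bash
python3 -m creep '[[28,[-0.14,0.1,0.4],[0,-0.07,0]],[28,[-0.14,0.1,0.4],[0,-0.07,0]],[28,[-0.14,0.1,0.4],[0,-0.07,0]],[0,[-0.14,0.1,0.4],[0,-0.07,0]],[0,[-0.14,0.1,0.4],[0,-0.07,0]],[0,[-0.14,0.1,0.4],[0,-0.07,0]]]' 3
```

```text
time: 8.58
tool_pos: [0.6116, -0.1227, 0.2265]
eef_rot: [-3.141, 0.0, -0.222]
ft_force: [2.5, -0.8, -0.9]
finger_gap: 0.014
```

```bash
python3 -m creep '[[0,[0.05,0,0],[0,0,0]],[0,[0.05,0,0],[0,0,0]],[0,[0.05,0,0],[0,0,0]]]' 3; python3 -m creep '[[0,[0,0,0],[0,0,0]],[0,[0,0,0],[0,0,0]],[0,[0,0,0],[0,0,0]]]' 18
```

```text
time: 8.83
tool_pos: [0.6118, -0.1227, 0.2265]
eef_rot: [-3.141, 0.001, -0.222]
ft_force: [-2.4, 0.1, 1.5]
finger_gap: 0.0138
time: 9.08
tool_pos: [0.6118, -0.1227, 0.2265]
eef_rot: [-3.141, 0.001, -0.222]
ft_force: [-0.5, -0.3, 1.0]
finger_gap: 0.0141
```

```bash
python3 -m creep '[[0,[0,0,0],[0,0,-0.7]],[0,[0,0,0],[0,0,-1.4]],[0,[0,0,0],[0,0,-2]],[0,[0,0,0],[0,0,-2]],[0,[0,0,0],[0,0,-2]]]'; python3 -c "
from plant import env;s=env.state();print(s['moment'])"
```

```text
time: 9.5
tool_pos: [0.6118, -0.1227, 0.2265]
eef_rot: [-3.14, 0.001, -0.049]
ft_force: [-0.9, 0.5, -0.1]
finger_gap: 0.0138
[ 0.06688223  0.22734882 -0.08334036]
```

```bash
python3 -m creep '[[0,[0,0,0],[0,0,-0.8]],[0,[0,0,0],[0,0,-1.6]],[0,[0,0,0],[0,0,-2.4]],[0,[0,0,0],[0,0,-3]],[0,[0,0,0],[0,0,-3]],[0,[0,0,0],[0,0,-3]]]'; python3 -c "
from plant import env;s=env.state();print(s['moment'])"
```

```text
time: 10.0
tool_pos: [0.6118, -0.1227, 0.2265]
eef_rot: [-3.14, 0.001, 0.21]
ft_force: [-0.5, 1.0, 1.7]
finger_gap: 0.014
[ 0.06909471  0.19712256 -0.03507751]
```

```bash
python3 -m creep '[[0,[0,0,0],[0,0,-0.8]],[0,[0,0,0],[0,0,-1.6]],[0,[0,0,0],[0,0,-2.4]],[0,[0,0,0],[0,0,-3]],[0,[0,0,0],[0,0,-3]],[0,[0,0,0],[0,0,-3]]]'; python3 - <<'E'
from h import *
s=env.state();print(s["moment"])
p,d=env.capture("side");a=p[80:200,245:395,::-1];cv2.imwrite("pics/s8c.png",cv2.resize(a,(750,600),interpolation=cv2.INTER_CUBIC))
E
```

```text
time: 10.5
tool_pos: [0.6117, -0.1227, 0.2265]
eef_rot: [-3.14, 0.0, 0.468]
ft_force: [-1.5, 0.2, 1.9]
finger_gap: 0.0138
[ 0.07489453  0.20412682 -0.08716122]
```

View pics/s8c.png

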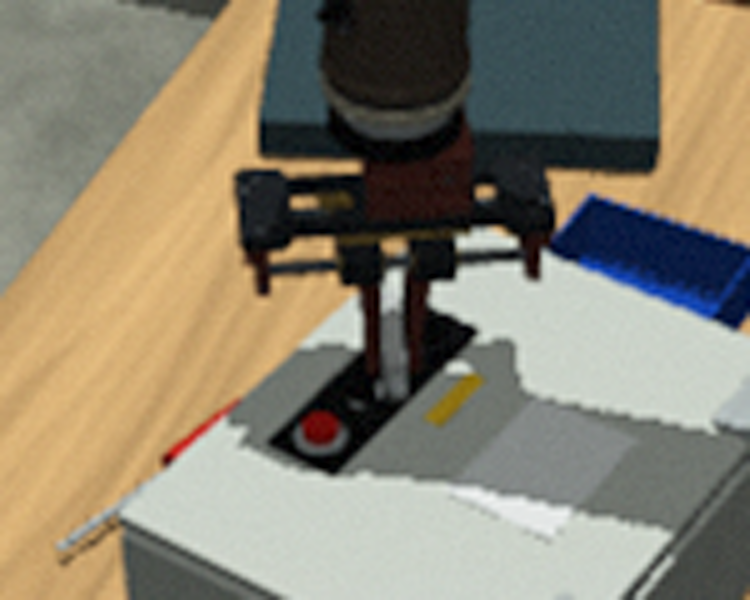

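The bar is turning with the gripper, and side forces are small. I'll keep turning it.

```bash
python3 -m creep '[[0,[0,0,0],[0,0,-0.8]],[0,[0,0,0],[0,0,-1.6]],[0,[0,0,0],[0,0,-2.4]],[0,[0,0,0],[0,0,-3.2]],[0,[0,0,0],[0,0,-4]],[0,[0,0,0],[0,0,-4]],[0,[0,0,0],[0,0,-4]]]'; python3 -c "
from plant import env;s=env.state();print(s['moment'])"
```

```text
time: 11.13
tool_pos: [0.6117, -0.1227, 0.2266]
eef_rot: [-3.14, -0.0, 0.814]
ft_force: [-1.4, 1.3, 1.8]
finger_gap: 0.0135
[ 0.08451797  0.27073839 -0.05091423]
```

```bash
python3 -m creep '[[0,[0,0,0],[0,0,-0.8]],[0,[0,0,0],[0,0,-1.6]],[0,[0,0,0],[0,0,-2.4]],[0,[0,0,0],[0,0,-3]],[0,[0,0,0],[0,0,-3]],[0,[0,0,0],[0,0,-3]]]'; python3 -c "
from plant import env;s=env.state();print(s['moment'])"
```

```text
time: 11.63
tool_pos: [0.6116, -0.1227, 0.2266]
eef_rot: [-3.14, -0.001, 1.072]
ft_force: [-2.1, 0.1, 2.7]
finger_gap: 0.0141
[0.07730545 0.47635732 0.03998942]
```

```bash
python3 -m creep '[[0,[0,0,0],[0,0,-0.8]],[0,[0,0,0],[0,0,-1.6]],[0,[0,0,0],[0,0,-2.2]],[0,[0,0,0],[0,0,-2.2]],[0,[0,0,0],[0,0,-2.2]]]'; python3 -c "
from plant import env;s=env.state();print(s['moment'])"
```

```text
time: 12.05
tool_pos: [0.6115, -0.1227, 0.2266]
eef_rot: [-3.14, -0.001, 1.26]
ft_force: [-2.4, 0.7, 2.9]
finger_gap: 0.0138
[0.12819881 0.40667197 0.02273796]
```

```bash
python3 -m creep '[[0,[0,0,-0.03],[0,0,-0.5]],[0,[0,0,-0.03],[0,0,-0.9]],[0,[0,0,-0.03],[0,0,-1.05]],[0,[0,0,-0.03],[0,0,-1.05]],[0,[0,0,-0.03],[0,0,-1.05]]]'; python3 -c "
from plant import env;s=env.state();print(s['moment'])"
```

```text
time: 12.47
tool_pos: [0.6116, -0.1227, 0.227]
eef_rot: [-3.14, -0.001, 1.35]
ft_force: [-3.0, -0.2, 2.8]
finger_gap: 0.0141
[ 0.07808451  0.40989256 -0.034113  ]
```

```bash
python3 -m creep '[[0,[0,0,0],[0,0,-0.3]],[0,[0,0,0],[0,0,-0.3]],[0,[0,0,0],[0,0,-0.3]],[0,[0,0,0],[0,0,-0.3]]]'; python3 - <<'E'
from h import *
s=env.state();print(s["moment"])
p,d=env.capture("side");a=p[80:200,245:395,::-1];cv2.imwrite("pics/s9c.png",cv2.resize(a,(750,600),interpolation=cv2.INTER_CUBIC))
E
```

```text
time: 12.8
tool_pos: [0.6116, -0.1228, 0.2269]
eef_rot: [-3.14, -0.001, 1.375]
ft_force: [-2.8, 0.2, 2.8]
finger_gap: 0.0137
[ 0.06079883  0.42147796 -0.34030241]
```

View pics/s9c.png

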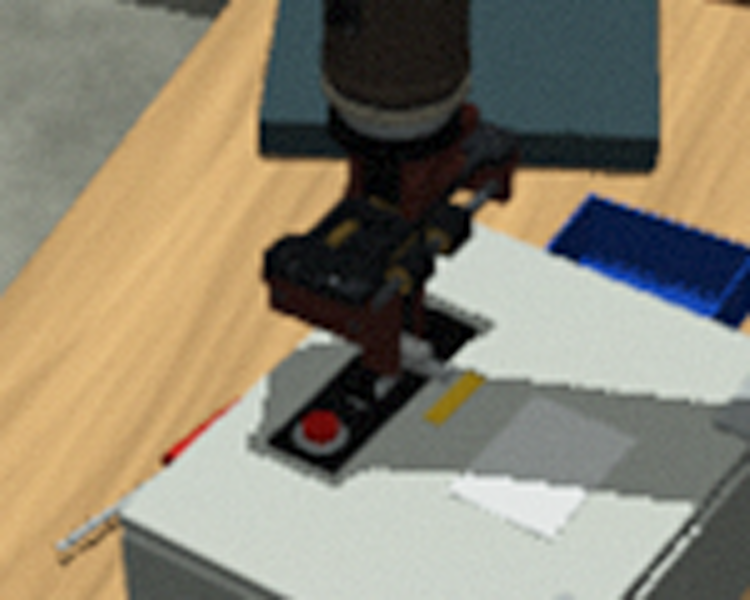

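```bash
python3 - <<'E'
from h import *
s=env.state();q=RD.inv().apply(s["tool_pos"]-O);print(q,s["joints"].round(2))
np.save("pics/q0.npy",q)
r=R.from_euler('xyz',s["eef_rot"]);hy=r.inv().apply(RD.apply([0,-1,0]));print(hy)
for a in range(2,13,2):
    p=R.from_rotvec([0,-np.radians(a),0]).apply(q)
    print(a,(r.inv().apply(RD.apply(p-q))*100).round(2),(hy*a/5).round(2))
E
```

```text
[ 0.20807382 -0.0192578   0.09896265] [ 0.64  0.6  -0.76  1.64  0.46  1.09  1.13]
[-9.99604215e-01 -2.81143334e-02 -9.98712909e-04]
2 [ 0.01 -0.36 -0.72] [-0.4  -0.01 -0.  ]
4 [ 0.02 -0.74 -1.43] [-0.8  -0.02 -0.  ]
6 [ 0.03 -1.15 -2.12] [-1.2  -0.03 -0.  ]
8 [ 0.05 -1.58 -2.8 ] [-1.6  -0.04 -0.  ]
10 [ 0.06 -2.04 -3.46] [-2.   -0.06 -0.  ]
12 [ 0.07 -2.52 -4.11] [-2.4  -0.07 -0.  ]
```

```bash
python3 -m creep '[[0,[0,0,0],[0,0,0.15]],[0,[0,-0.18,-0.36],[-0.2,0,0.15]],[0,[0.01,-0.36,-0.72],[-0.4,0,0.15]],[0,[0.02,-0.74,-1.43],[-0.8,0,0.15]],[0,[0.02,-0.74,-1.43],[-0.8,0,0.15]],[0,[0.02,-0.74,-1.43],[-0.8,0,0.15]]]' 22; python3 -c "
from plant import env;s=env.state();print(s['moment'],s['joints'].round(2))"
```

```text
time: 13.35
tool_pos: [0.6041, -0.1212, 0.2418]
eef_rot: [3.073, -0.001, 1.362]
ft_force: [-1.5, 0.3, 0.8]
finger_gap: 0.0138
[ 0.18148408  0.23484612 -0.16108452] [ 0.67  0.54 -0.78  1.7   0.46  1.02  1.11]
```

```bash
python3 - <<'E'
from h import *
p,d=env.capture("side");a=p[80:260,245:470,::-1];cv2.imwrite("pics/s10c.png",cv2.resize(a,(750,600),interpolation=cv2.INTER_CUBIC))
E
```

```text
(no output)
```

View pics/s10c.png

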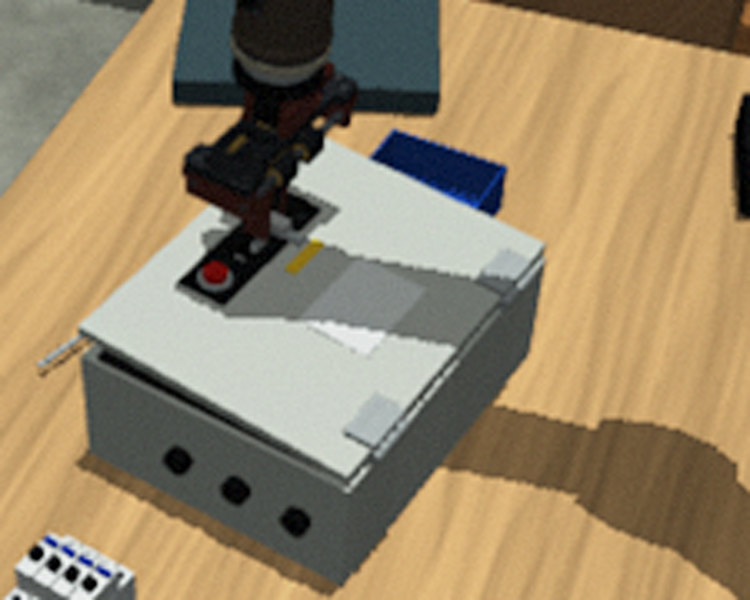

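The door is lifting with the handle, and the gap shows at the far edge. I'll keep going along the arc.

```bash
cat > arc.py <<'E'
from h import *
import sys
s=env.state();q=np.load("pics/q0.npy");r=R.from_euler('xyz',s["eef_rot"])
t=r.apply([0,0,1]);print("tilt",np.degrees(np.arccos(-t[2])),s["moment"].round(2),s["joints"].round(2))
R0=R.from_euler('xyz',[np.pi,0,np.radians(-12.83+90.3)])
c=RD.inv().apply(s["tool_pos"]-O);print("pos angle",np.degrees(np.arctan2(c[2],c[0])-np.arctan2(q[2],q[0])),"radius err mm",1000*(np.hypot(c[0],c[2])-np.hypot(q[0],q[2])))
for a in map(float,sys.argv[1:]):
    w=O+RD.apply(R.from_rotvec([0,-np.radians(a),0]).apply(q))
    print(a,*rel(w,R.from_rotvec(RD.apply([0,-np.radians(a),0]))*R0))
E
python3 arc.py 6 8 10 12 14
```

```text
tilt 3.907281692793307 [ 0.07  0.37 -0.14] [ 0.67  0.54 -0.78  1.7   0.46  1.02  1.11]
pos angle 4.125168549137696 radius err mm 0.1870051465568956
6.0 [ 0.01 -0.35 -0.67] [-0.42 -0.03  0.11]
8.0 [ 0.02 -0.74 -1.37] [-0.82 -0.03  0.11]
10.0 [ 0.03 -1.15 -2.07] [-1.22 -0.04  0.11]
12.0 [ 0.04 -1.58 -2.74] [-1.62 -0.04  0.11]
14.0 [ 0.04 -2.03 -3.41] [-2.02 -0.04  0.11]
```

```bash
python3 -m creep '[[0,[0.01,-0.35,-0.67],[-0.42,-0.03,0.05]],[0,[0.02,-0.74,-1.37],[-0.82,-0.03,0.05]],[0,[0.03,-1.15,-2.07],[-1.22,-0.04,0.05]],[0,[0.04,-1.58,-2.74],[-1.62,-0.04,0.05]],[0,[0.04,-2.03,-3.41],[-2.02,-0.04,0.05]],[0,[0.04,-2.03,-3.41],[-2.02,-0.04,0.05]],[0,[0.04,-2.03,-3.41],[-2.02,-0.04,0.05]]]'; python3 arc.py 16 18 20 22 24
```

```text
time: 13.98
tool_pos: [0.582, -0.116, 0.2748]
eef_rot: [2.898, 0.002, 1.357]
ft_force: [-2.4, 0.9, 0.1]
finger_gap: 0.0138
tilt 13.955483792683212 [ 0.25  0.68 -0.12] [ 0.74  0.39 -0.81  1.84  0.46  0.83  1.08]
pos angle 14.105651286714052 radius err mm 0.1226837694107974
16.0 [-0.   -0.35 -0.68] [-0.41 -0.01  0.06]
18.0 [ 0.   -0.73 -1.38] [-0.81 -0.01  0.06]
20.0 [ 0.01 -1.14 -2.08] [-1.21 -0.01  0.06]
22.0 [ 0.01 -1.57 -2.75] [-1.61 -0.02  0.06]
24.0 [ 0.02 -2.03 -3.42] [-2.01 -0.02  0.06]
```

```bash
python3 -m creep '[[0,[0,-0.35,-0.68],[-0.41,0,0.05]],[0,[0,-0.73,-1.38],[-0.81,0,0.05]],[0,[0.01,-1.14,-2.08],[-1.21,0,0.05]],[0,[0.01,-1.57,-2.75],[-1.61,0,0.05]],[0,[0.02,-2.03,-3.42],[-2.01,0,0.05]],[0,[0.02,-2.03,-3.42],[-2.01,0,0.05]],[0,[0.02,-2.03,-3.42],[-2.01,0,0.05]]]'; python3 arc.py 26 28 30 32 34 36
```

```text
time: 14.57
tool_pos: [0.5548, -0.1098, 0.3032]
eef_rot: [2.724, 0.001, 1.353]
ft_force: [-3.0, 0.8, -0.7]
finger_gap: 0.0139
tilt 23.91068993826839 [ 0.31  0.9  -0.05] [ 0.82  0.24 -0.85  1.98  0.44  0.63  1.07]
pos angle 24.01672635176894 radius err mm 0.09829020249757514
26.0 [-0.   -0.37 -0.71] [-0.42 -0.02  0.01]
28.0 [-0.   -0.75 -1.42] [-0.82 -0.02  0.01]
30.0 [ 0.   -1.16 -2.11] [-1.22 -0.02  0.01]
32.0 [ 0.01 -1.59 -2.79] [-1.62 -0.02  0.01]
34.0 [ 0.01 -2.05 -3.45] [-2.02 -0.03  0.01]
36.0 [ 0.01 -2.52 -4.1 ] [-2.42 -0.03  0.01]
```

```bash
python3 -m creep '[[0,[0,-0.37,-0.71],[-0.42,0,0]],[0,[0,-0.75,-1.42],[-0.82,0,0]],[0,[0,-1.16,-2.11],[-1.22,0,0]],[0,[0.01,-1.59,-2.79],[-1.62,-0.02,0]],[0,[0.01,-2.05,-3.45],[-2.02,-0.02,0]],[0,[0.01,-2.52,-4.1],[-2.42,-0.02,0]],[0,[0.01,-2.52,-4.1],[-2.42,-0.02,0]],[0,[0.01,-2.52,-4.1],[-2.42,-0.02,0]],[0,[0.01,-2.52,-4.1],[-2.42,-0.02,0]]]'; python3 arc.py 36 38; python3 - <<'E'
from h import *
p,d=env.capture("side");a=p[60:260,245:495,::-1];cv2.imwrite("pics/s11c.png",cv2.resize(a,(750,600),interpolation=cv2.INTER_CUBIC))
E
```

```text
time: 15.32
tool_pos: [0.5165, -0.1011, 0.3302]
eef_rot: [2.515, 0.002, 1.352]
ft_force: [-3.4, 1.6, -0.6]
finger_gap: 0.0139
tilt 35.87428426508108 [ 0.38  1.06 -0.01] [ 0.93  0.04 -0.88  2.16  0.35  0.36  1.12]
pos angle 35.8970963062204 radius err mm -0.0008526391248042664
36.0 [-0.01 -0.02 -0.04] [-0.03 -0.01  0.  ]
38.0 [-0.   -0.38 -0.76] [-0.43 -0.01  0.  ]
```

View pics/s11c.png

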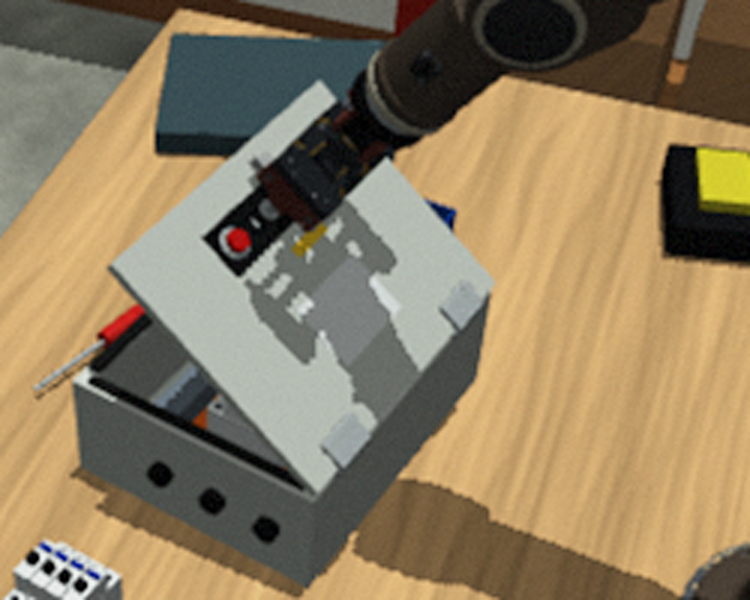

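```bash
python3 -m creep '[[28,[0,0,0],[0,0,0]],[28,[0,0,0],[0,0,0]],[28,[0,0,0],[0,0,0]],[28,[0,0,0],[0,0,0]]]' 10; python3 -c "
from plant import env;s=env.state();print(s['moment'])"; python3 -m creep '[[28,[0,0,-0.7],[0,0,0]],[28,[0,0,-1.5],[0,0,0]],[28,[0,0,-2.5],[0,0,0]],[28,[0,0,-3.5],[0,0,0]],[28,[0,0,-4.5],[0,0,0]],[28,[0,0,-4.5],[0,0,0]],[28,[0,0,-4.5],[0,0,0]]]'; python3 -c "
from plant import env;s=env.state();print(s['joints'])"
```

```text
time: 15.7
tool_pos: [0.517, -0.1011, 0.3304]
eef_rot: [2.515, 0.002, 1.352]
ft_force: [-0.3, -0.5, 0.3]
finger_gap: 0.0245
[0.17563    0.39981523 0.03726832]
time: 16.28
tool_pos: [0.4915, -0.0954, 0.3673]
eef_rot: [2.513, 0.003, 1.352]
ft_force: [0.8, -0.0, -0.3]
finger_gap: 0.025
[ 0.96049807 -0.09849583 -0.8344525   2.15460493 -0.00940745  0.42813462
  1.46488953]
```

```bash
python3 -m creep '[[28,[0,1,-2],[0,0,0]],[28,[0,2,-4],[0,0,0]],[28,[0,2,-4],[0,0,0]],[28,[0,2,-4],[0,0,0]],[28,[0,2,-4],[0,0,0]]]'; python3 - <<'E'
from h import *
s=env.state();print(s['joints'],s['ft_force'])
for n in("side","top"):
    p,d=env.capture(n);cv2.imwrite(f"pics/{n}f.png",p[:,:,::-1]);np.save(f"pics/{n}f.npy",d)
    if n=="side": cv2.imwrite("pics/sfc.png",cv2.resize(p[60:260,245:495,::-1],(750,600),interpolation=cv2.INTER_CUBIC))
E
```

```text
time: 16.7
tool_pos: [0.4843, -0.0938, 0.4104]
eef_rot: [2.515, 0.003, 1.352]
ft_force: [-0.6, -0.1, -0.0]
finger_gap: 0.0248
[ 0.92730258 -0.17239513 -0.75579747  2.09811766 -0.13488783  0.54542682
  1.58628582] [-0.63015937 -0.1351083  -0.002818  ]
```

View pics/sfc.png

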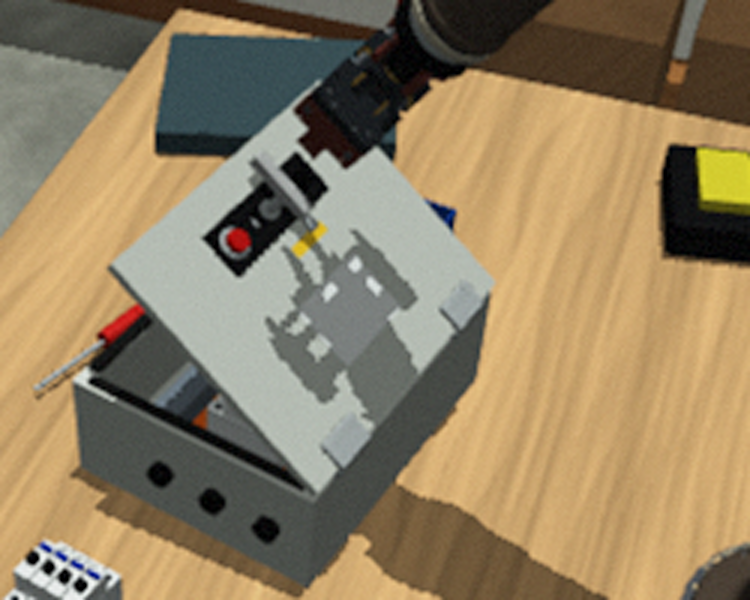

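View pics/topf.png

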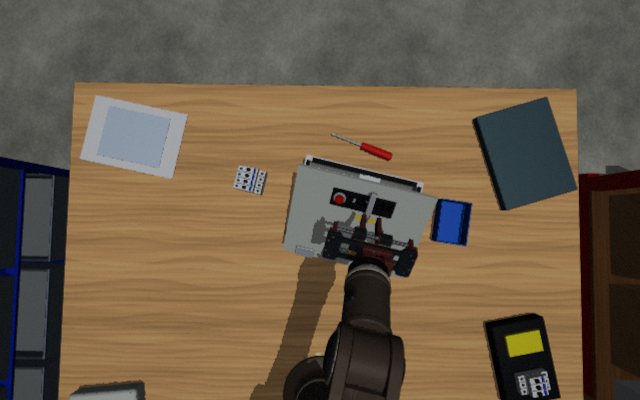

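```bash
python3 - <<'E'
from h import *
n="side";d=np.load("pics/sidef.npy");m=env.camera_model(n);K=m["K"];r=R.from_euler('xyz',m["rotation"]).as_matrix()
vv,uu=np.mgrid[0:400,0:640];P=np.stack([(uu-K[0,2])/K[0,0]*d,(vv-K[1,2])/K[1,1]*d,d],-1)@r.T+m["position"]
poly=np.array([(125,270),(195,230),(240,280),(300,450),(315,485)])
poly=np.array([(130,270),(200,240),(240,290),(330,420),(305,470)])/3+[245,60]
mask=np.zeros((400,640),np.uint8);cv2.fillPoly(mask,[poly.round().astype(np.int32)],1)
q=P[(mask>0)&(d>0)];c=np.median(q,0);_,_,V=np.linalg.svd(q-c);nn=V[2]*np.sign(V[2][2]);print("door angle",np.degrees(np.arccos(nn[2])),len(q))
a=cv2.imread("pics/top0.png");b=cv2.imread("pics/topf.png")
for nm,(y0,y1,x0,x1) in dict(breaker=(160,200,228,272),driver=(125,165,325,398),bin=(210,250,438,475)).items():
    print(nm,cv2.phaseCorrelate(a[y0:y1,x0:x1,1].astype(np.float32),b[y0:y1,x0:x1,1].astype(np.float32)))
a=cv2.imread("pics/side0.png");b=cv2.imread("pics/sidef.png")
for nm,(y0,y1,x0,x1) in dict(boxside=(195,250,270,352)).items():
    print(nm,cv2.phaseCorrelate(a[y0:y1,x0:x1,1].astype(np.float32),b[y0:y1,x0:x1,1].astype(np.float32)))
E
```

```text
door angle 36.04873315971425 1807
breaker ((0.557818822644002, 0.027803875170665293), 0.9768959400388929)
driver ((0.7080553543509112, -0.05684731973909862), 0.5316443961461385)
bin ((0.08893760337805645, -0.05705581645276325), 0.9758218827843667)
boxside ((0.1406491696369656, -0.22713505118467836), 0.665587319444727)
```

```bash
python3 -c "
from plant import env;print(env.hand_in())"
```

```text
the job is handed in; nothing more can be done
None
```

The door stands open at about 36°, measured on the depth image, with the handle left turned. I handed the job in at about 17 s, and no verdict was reported.

- **Button:** I pressed it with shut fingertips until the force fell from about 13 N to 8.6 N as the catch let go. The highest reading was about 14.5 N including side force, under the 22 N limit. The handle then stood popped out in the picture. The force was higher and the press slower than the description led me to expect.
- **Handle:** I gripped it over its stem and turned it counter-clockwise about 90° to its stop. Side force stayed at or below about 3 N, and the turning moment rose at the stop.
- **Door:** I raised it along the hinge arc, opened the fingers and backed off. The final pictures show the gripper clear of everything, with wrist force about zero.
- **Box and loose items:** The box side shifted less than 0.3 pixel between the first and last pictures, which is about 1 mm. The bin showed no shift, the breaker about 0.6 pixel and the screwdriver about 0.7 pixel (roughly 1.5 to 2 mm). The arm never went near them, and the screwdriver match was weak, so I take those two as image noise.
- **Camera mismatch:** The side and top views disagreed by about 4 to 7 mm on where the box lay. I used the top view, and the contacts with the button and handle agreed with it.

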